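# Set the light bench to its third filter and press the lamp button

### The arm

A 6-joint arm with a two-finger parallel gripper is mounted at the origin on a cart in front of the work surface, level with it; the furniture and walls round the work are solid. World frame = base frame: x ahead of the robot, y to its left, z up, the work surface at z = 0. Lengths are in m, angles in rad, forces in N, time in s.
With the tool pointing down it reaches from about 0.275 to 1 m from the base axis. Payload 8.4 kg.
Tool frame: the origin (TCP) lies on the centre line of the jaws, within the pads' length; the fingertips stand 17 mm ahead of it and the grasp point (between the pads) lies 2 mm behind it (bot.tcp_to_tips is the y of the fingertips in the tool frame, in m); y points along the fingers, z is the direction in which the jaws open and shut, and the axes are right-handed (so a half turn about y gives the same grasp; the last joint's range is limited). The gripper opens to 85 mm and grips with 20 to 120 N. Pads are 22 mm wide; open, the fingers measure 114 mm over their backs; the gripper's body (76 mm by 85 mm) begins 54 mm behind the grasp point. The pads swing forward as they close: fully open they stand 13 mm farther back than shut.
Start: joints at [-1.341, 0.353, 1.633, -0, 1.155, -0.002], TCP at [0.144, -0.608, 0.248] pointing down, gripper open.
Joint ranges: [-2.63, 2.63], [-0.92, 2.1], [0.06, 2.66], [-1.3, 4.44], [0, 2.69], [-3.02, 3.02]. Speed limits (rad/s): [2.22, 2.22, 2.79, 3.14, 3.14, 3.14].

### API

Orientations are given as a unit quaternion [x, y, z, w].
In Python, from workcell import bot, hand, kinematics, get_obs, vision, hand_in gives the robot as it stands. The module is installed in compiled form; this text tells all that it offers. Calls block until the motion is done:
- bot.reach(position, orientation): joint-space move of the TCP to a pose.
- bot.servo_line(position, ori=None, velocity=0.15): straight line of the TCP; ori=None keeps the orientation; velocity is the mean speed in m/s.
- bot.goto_joints(angles): joint-space move.
- hand.move_gripper(opening, strength=None): finger opening in m; strength is the grip in N (None keeps the last); returns when the fingers have stopped.
- bot.dwell(seconds).
- kinematics.solve_ik(position, orientation): joint angles nearest the present ones, or None.
- get_obs(): the state.
- vision.read_camera(name): name is "scene" or "top" or "wrist"; returns a dict with "frame" (420x560x3 uint8, red, green, blue), "intrinsics" (3x3 intrinsics, pixels), "view" (4x4, takes a point from world to camera coordinates). Camera axes: x right, y down, z forward; pixel columns grow to the right and rows downward; lengths in m; the calibration is good to about 2 mm. A picture is of the moment at which its call begins. There is no depth.
A pose or a line that the arm cannot do raises bot.IKError and nothing moves.
- hand_in(): hands the job in, once; it reports no verdict.
The state is a dict: "time_s": time; "joint_pos": joint angles; "joint_vel": joint speeds; "joint_efforts": joint torques, N m; "position": TCP position; "orientation": TCP orientation; "wrist_force": force on the tool from outside, world axes, zero at the start; "ft_torque": the same for the moment, N m; "gripper_width": finger opening in m.
Only numpy, scipy, OpenCV 4.12 (cv2) and the standard library are available. Lean on these libraries where they do the work, as an engineer would, in place of code of your own. Each camera call takes 0.05 s, during which the arm holds its last target.

### The job

The small light bench stands ready with its filter slide at the closed end. With a fingertip or the outside of the fingers, without gripping it, gently push the red lever away from you through its clicks, counting by feel, and leave it resting by itself in the third click; it must never go on into the fourth, clear place, which would flood the sensor. Only then press the green button on the lamp head all the way down and let it up again, leaving everything round the bench where it lies.

Things in the scene. Friction and masses are not known exactly. Their poses are not given: they have to be found in the camera images.
- light_bench: Dark board, 130 x 276 mm, fixed; origin at the centre of its underside on the table. Its x axis is the way the lever is pushed from closed to clear (roughly away from the robot), z up. Along y: light grey lamp head (58 x 64 mm, top at z = 104 mm) at y = +78 mm; filter mount (84 x 17 mm, top 92 mm) at y = 0; dark light sensor (60 x 66 mm, top 97 mm) at y = -85 mm; lens tubes between, top 95 mm.
- lever: Filter slide (a 6 mm plate) with its lever: a steel stem and a red paddle, 10 mm thick along the bench's x, 26 mm wide along y, 30 mm tall, from 112 to 142 mm above the table, the bench's tallest part. Axes as the bench's; origin 78 mm above the table; the lever stands at x = -36 mm, y = 0 of this frame (and of the bench when closed). 8 N of push moves it; squeezing it counts as gripping.
- lever_paddle (a point): The centre of the red paddle, 127 mm above the table.
- filter_slide (a joint): Travel of slide and lever along the bench's x, m. Places 18 mm apart held by a spring ball: 0 closed (start), 0.018 first click, 0.036 second, 0.054 third, 0.072 fourth (clear). The push is greatest (about 7 N) on leaving a place and fades to under 1 N at the crest 9 mm on; there the slide snaps ahead of the finger into the next place. Let go clear of a crest, it falls into the nearest place.
- lamp_button (a joint): How far the green lamp button is down, in m: 0 up, 0.005 fully down; a spring brings it back. It takes about 1.5 N to start and 5 N fully down.
- lamp_button_top (a point): The centre of the top of the green round button cap, 24 mm across, in a black collar 40 mm across on top of the lamp head; 125 mm above the table when up. It is pressed straight down.
- lens_tissue: Pack of lens tissue, 70 x 110 x 18 mm, lying loose beside the sensor; origin at the centre of its underside. To be left alone.
- dropper: Brown dropper bottle with a black rubber top, 31 mm across, 86 mm tall, standing loose beside the lamp head; origin at the centre of its underside. To be left alone.
- slide_pack: Green carton of microscope slides, 78 x 28 x 20 mm, lying loose behind the bench; origin at the centre of its underside. To be left alone.

How it is judged:
By the outcome, as a careful person would: the job done as asked, in the order asked, and still so for the second after the job is handed in, with the robot touching nothing.
It also fails if it takes over 61 s, if anything falls off the work surface, if the arm or the gripper's body presses on something with over 40 N, if the wrist force passes 120 N, or if a joint passes its speed limit or range.

## Working session

There is one attempt and no reset: what is moved stays moved. The work goes in short steps, each a Python script; the robot and the scene stay as the last script left them, time stands still between calls to the robot, and variables do not carry over. Pictures are saved under pics/ and viewed, and the job is handed in when it is done.

```bash
mkdir -p pics
python3 - <<'E'
from workcell import bot, hand, kinematics, get_obs, vision
import cv2,numpy as np
o=get_obs()
print({k:np.round(v,3).tolist() for k,v in o.items()}, bot.tcp_to_tips)
for n in("scene","top"):
    d=vision.read_camera(n)
    cv2.imwrite(f"pics/{n}0.png",d["frame"][:,:,::-1])
    print(n,np.round(d["intrinsics"],1).tolist(),np.round(d["view"],3).tolist())
E
```

```text
{'time_s': 0.0, 'joint_pos': [-1.341, 0.354, 1.634, -0.0, 1.155, -0.002], 'joint_vel': [-0.001, -0.001, -0.001, -0.0, 0.001, -0.0], 'joint_efforts': [0.0, -60.525, -34.206, -0.0, 0.009, 0.0], 'position': [0.143, -0.608, 0.248], 'orientation': [-0.082, 0.703, -0.702, 0.082], 'wrist_force': [0.963, -0.066, -0.288], 'ft_torque': [-0.046, 0.018, -0.039], 'gripper_width': 0.085} 0.017
scene [[419.4, 0.0, 279.9], [0.0, 419.4, 214.6], [0.0, 0.0, 1.0]] [[-0.755, -0.656, 0.005, 0.441], [-0.373, 0.423, -0.826, 0.289], [0.539, -0.625, -0.564, 0.857], [0.0, 0.0, 0.0, 1.0]]
top [[546.3, 0.0, 281.4], [0.0, 546.3, 208.8], [0.0, 0.0, 1.0]] [[-0.001, -1.0, -0.014, 0.029], [-0.998, 0.002, -0.055, 0.562], [0.056, 0.014, -0.998, 1.14], [0.0, 0.0, 0.0, 1.0]]
```

View pics/scene0.png

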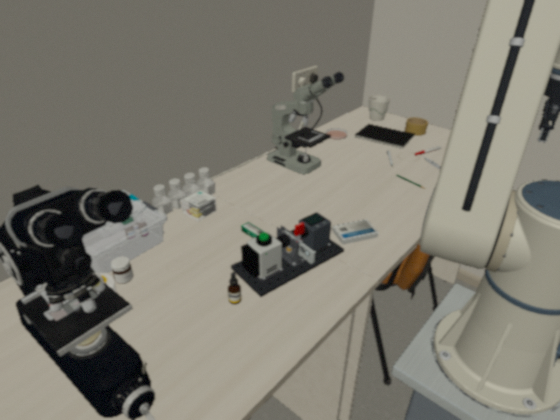

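View pics/top0.png

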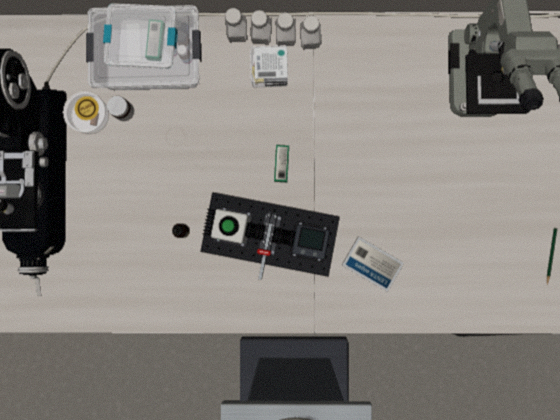

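The scene view shows the bench mid-table: green button at about (263,238), red paddle at about (299,230). In the top view the button is at (229,226) and the paddle at (264,253), with a thin white or steel part running down to (262,278). I'll zoom in and triangulate.

```bash
cat > h.py <<'E'
import cv2,numpy as np
from workcell import bot, hand, kinematics, get_obs, vision
def ray(d,uv):
    K,V=np.array(d["intrinsics"]),np.array(d["view"]); R,t=V[:3,:3],V[:3,3]
    r=R.T@np.linalg.solve(K,[uv[0],uv[1],1.]); return -R.T@t, r/np.linalg.norm(r)
def onz(d,uv,z):
    c,r=ray(d,uv); return c+r*(z-c[2])/r[2]
def tri(dus):
    A=np.zeros((3,3));b=np.zeros(3);L=[]
    for d,u in dus:
        c,r=ray(d,u);P=np.eye(3)-np.outer(r,r);A+=P;b+=P@c;L.append((c,r))
    x=np.linalg.solve(A,b); return x,[np.linalg.norm((np.eye(3)-np.outer(r,r))@(x-c)) for c,r in L]
def proj(d,p):
    q=np.array(d["view"])@np.append(p,1); q=np.array(d["intrinsics"])@q[:3]; return q[:2]/q[2]
def blobs(im,col,roi):
    h=cv2.cvtColor(im,cv2.COLOR_RGB2HSV);H,S,Vv=[h[...,i].astype(int) for i in range(3)]
    m=((H<8)|(H>172))&(S>150)&(Vv>80) if col=='r' else (H>45)&(H<85)&(S>120)&(Vv>50)
    k=np.zeros(m.shape,bool);x0,y0,x1,y1=roi;k[y0:y1,x0:x1]=1
    n,l,s,c=cv2.connectedComponentsWithStats((m&k).astype(np.uint8))
    return sorted([(int(s[i,4]),c[i].round(1).tolist(),s[i,:4].tolist()) for i in range(1,n)],reverse=True)[:3]
E
python3 - <<'E'
from h import *
D={n:vision.read_camera(n) for n in("scene","top")}
R={"scene":(225,190,350,290),"top":(195,185,345,285)}
for n in D:
    x0,y0,x1,y1=R[n]; c=D[n]["frame"][y0:y1,x0:x1,::-1]
    cv2.imwrite(f"pics/{n}z.png",cv2.resize(c,None,fx=5.3,fy=5.3,interpolation=cv2.INTER_CUBIC))
    for k in'rg':print(n,k,blobs(D[n]["frame"],k,R[n]))
E
```

```text
scene r [(92, [298.9, 229.1], [294, 223, 10, 13])]
scene g [(107, [258.5, 235.2], [243, 228, 26, 13])]
top r [(54, [263.3, 251.8], [257, 249, 14, 7])]
top g [(123, [227.6, 225.5], [222, 220, 12, 12])]
```

```bash
ls pics
```

```text
scene0.png
scenez.png
top0.png
topz.png
```

View pics/scenez.png

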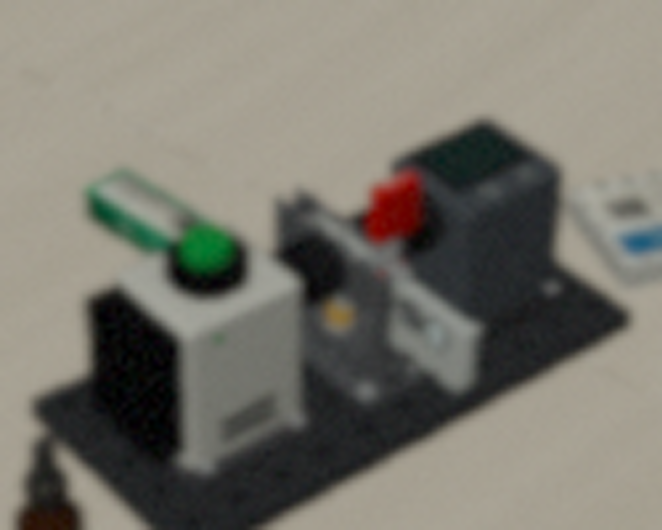

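View pics/topz.png

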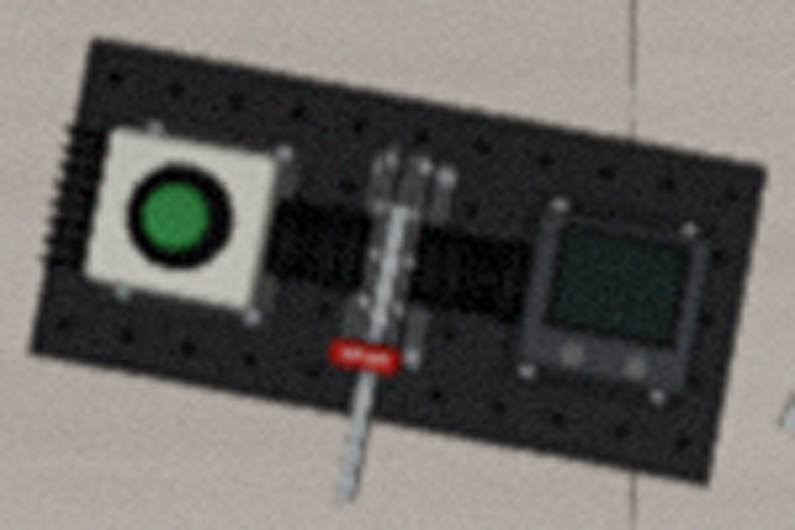

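Run:
```python
from h import *
D={n:vision.read_camera(n) for n in("scene","top")}
S,T=D["scene"],D["top"]
C=np.array([(95,40),(765,168),(708,483),(32,352)])/5.3+[195,185]
for z in(0.,.012):
    P=np.array([onz(T,u,z)[:2] for u in C])  # far-left, far-right, near-right, near-left
    x1=P[0]-P[3];x2=P[1]-P[2];y1=P[0]-P[1];y2=P[3]-P[2]
    print(z,P.mean(0).round(4),[np.degrees(np.arctan2(v[1],v[0])).round(2) for v in(x1,x2)],[np.degrees(np.arctan2(-v[0],v[1])).round(2) for v in(y1,y2)],[np.linalg.norm(v).round(4) for v in(x1,x2,y1,y2)])
print("paddle",tri([(S,(299.,229.2)),(T,(264,252.3))]))
print("paddle top z142",onz(T,(264,252.3),.142), 'S z127',onz(S,(299.,229.2),.127))
print("button",blobs(S["frame"],'g',(256,190,350,290)))
print("button",tri([(S,(264,237.2)),(T,(227.8,225.5))]),onz(T,(227.8,225.5),.125),onz(S,(264,237.2),.124))
```

```text
0.0 [0.509  0.0519] [np.float64(-11.07), np.float64(-10.61)] [np.float64(-10.93), np.float64(-10.93)] [np.float64(0.1287), np.float64(0.1287), np.float64(0.2763), np.float64(0.2773)]
0.012 [0.5089 0.0515] [np.float64(-11.07), np.float64(-10.61)] [np.float64(-10.93), np.float64(-10.93)] [np.float64(0.1274), np.float64(0.1274), np.float64(0.2735), np.float64(0.2745)]
paddle (array([0.47304622, 0.05956526, 0.12467637]), [np.float64(0.00015226325182950484), np.float64(0.00015226325182952368)])
paddle top z142 [0.47358245 0.05886516 0.142     ] S z127 [0.47099429 0.06198481 0.127     ]
button [(71, [263.2, 236.6], [258, 233, 11, 8]), (1, [256.0, 236.0], [256, 236, 1, 1])]
button (array([0.52386291, 0.1294976 , 0.11520957]), [np.float64(0.0009808656751934069), np.float64(0.0009808656751932555)]) [0.52437325 0.12903118 0.125     ] [0.51511617 0.13729775 0.124     ]
```

Paddle triangulates to (0.473, 0.060, 0.125), which agrees with the board pose: centre (0.509, 0.0517), yaw -10.9°. Button is at about (0.524, 0.129). Next I close the fingers and approach from behind the lever.

```bash
cat >> h.py <<'E'
from scipy.spatial.transform import Rotation as Ro
C0=np.array([.509,.0517]);yaw=np.radians(-10.9)
X=np.array([np.cos(yaw),np.sin(yaw)]);Y=np.array([-np.sin(yaw),np.cos(yaw)])
def W(x,y,z):return np.append(C0+x*X+y*Y,z)
def quat(s=1):
    y=np.array([0,0,-1.]);z=s*np.append(Y,0);return Ro.from_matrix(np.c_[np.cross(y,z),y,z]).as_quat()
def fx(o=None):
    o=o or get_obs();f=np.array(o["wrist_force"]);return f[:2]@X,f[:2]@Y,f[2]
def lx(o=None):
    o=o or get_obs();d=np.array(o["position"])[:2]-C0;return d@X,d@Y,o["position"][2]
def snap(n,name,roi=None,f=1):
    d=vision.read_camera(n);c=d["frame"][:,:,::-1]
    if roi:c=c[roi[1]:roi[3],roi[0]:roi[2]]
    cv2.imwrite(f"pics/{name}.png",cv2.resize(c,None,fx=f,fy=f,interpolation=cv2.INTER_CUBIC));return d
E
python3 - <<'E'
from h import *
for s in(1,-1):print(s,kinematics.solve_ik(W(-.08,0,.25),quat(s)))
o=get_obs();print(Ro.from_quat(o["orientation"]).as_matrix().round(2).tolist())
s=min((1,-1),key=lambda s:np.abs(np.array(kinematics.solve_ik(W(-.08,0,.25),quat(s)))-o["joint_pos"]).max())
print(s)
hand.move_gripper(0.0,20)
bot.reach(W(-.08,0,.25),quat(s))
bot.servo_line(W(-.08,0,.142),velocity=.1)
bot.dwell(.2)
o=get_obs();print(o["time_s"],np.round(lx(o),4),np.round(fx(o),2),o["gripper_width"])
snap("scene","s1",(225,140,350,290),4);snap("top","t1",(195,165,345,285),4)
E
```

```text
1 [ 1.50579870e-01  4.93298038e-02  2.01504920e+00 -4.44089210e-16
  1.07721365e+00 -1.22997557e+00]
-1 [ 1.50579870e-01  4.93298038e-02  2.01504920e+00 -4.44089210e-16
  1.07721365e+00  1.91161709e+00]
[[-0.97, -0.0, 0.23], [-0.23, 0.0, -0.97], [0.0, -1.0, -0.0]]
1
5.0917 [-7.970e-02  1.000e-04  1.424e-01] [-0.04 -0.14  0.01] -0.0001191215568965956
```

View pics/s1.png

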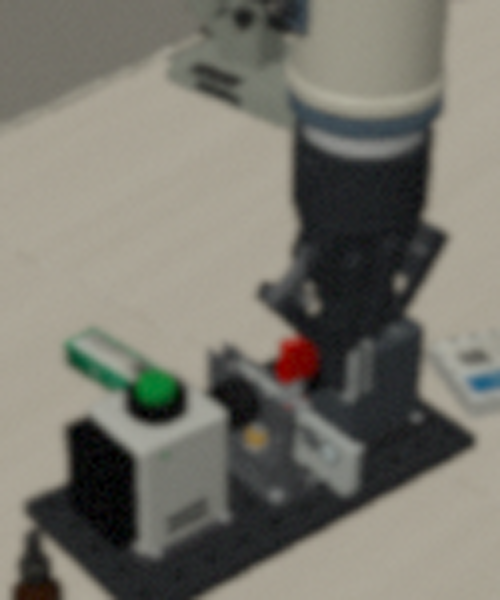

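View pics/t1.png

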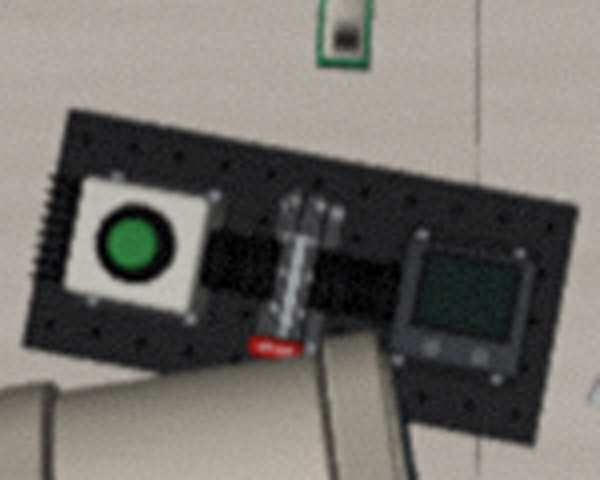

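The finger stands behind the paddle: tips at about (355,400) in the scene crop, i.e. full-image (314,240). Nothing has moved. Checking the tip projection, then approaching to contact.

Run:
```python
from h import *
d=snap("scene","s2",(275,190,345,260),8)
for z in(.112,.125,.138):print(z,(proj(d,W(-.0797,0,z))-[275,190])*8)
x=-.066
f0=fx()[0];t0=get_obs()["time_s"]
while x<-.040:
    bot.servo_line(W(x,0,.142),velocity=.03)
    o=get_obs();f=fx(o)[0]-f0
    print(round(x,4),np.round(lx(o),4),round(f,2),round(o["time_s"]-t0,2))
    if f<-1.5:break
    x+=.0015
```

```text
0.112 [287.17053149 415.7598999 ]
0.125 [289.23128468 380.5513508 ]
0.138 [291.32319393 344.81049178]
-0.066 [-6.600e-02 -1.000e-04  1.419e-01] -0.66 0.62
-0.0645 [-0.0645  0.      0.142 ] -1.15 0.87
-0.063 [-0.0629  0.      0.142 ] -0.73 1.12
-0.0615 [-0.0614 -0.      0.142 ] -0.68 1.37
-0.06 [-0.0599  0.      0.142 ] -0.89 1.62
-0.0585 [-0.0584  0.      0.142 ] -0.49 1.87
-0.057 [-0.0569  0.      0.142 ] -0.2 2.12
-0.0555 [-0.0554  0.      0.142 ] -1.35 2.37
-0.054 [-0.0539  0.      0.142 ] -1.42 2.62
-0.0525 [-5.300e-02 -1.000e-04  1.419e-01] -3.98 2.87
```

View pics/s2.png

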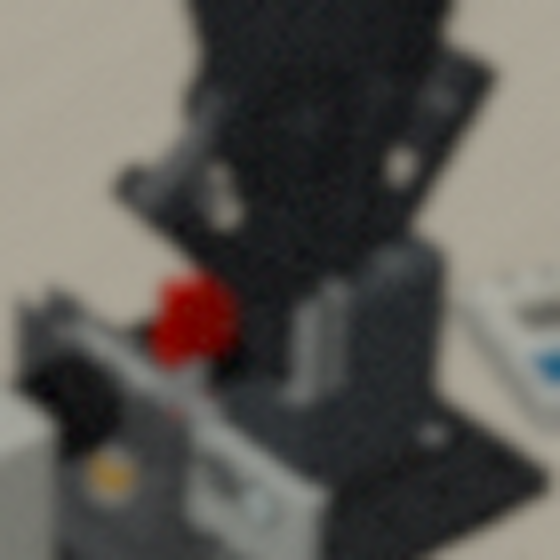

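Contact is at TCP bench-x of about -0.053 (red paddle just ahead of the fingers in the picture), and the tip height of 0.125 m agrees. So the crests should fall near -0.044, -0.026 and -0.008. I'll push to just past the first.

```bash
cat >> h.py <<'E'
def push(a,b,st,f0=0):
    for x in np.arange(a,b+1e-6,st):
        bot.servo_line(W(x,0,.142),velocity=.03)
        o=get_obs();f=fx(o);print(round(x,4),np.round(lx(o)[0],4),np.round(f,1),round(o["time_s"],2))
        if abs(f[0])>14:print("STOP");break
E
python3 - <<'E'
from h import *
push(-.051,-.0345,.0015)
snap("scene","s3",(275,190,345,260),6);d=snap("top","t3",(195,165,345,285),4)
print(blobs(d["frame"],'r',(195,185,345,285)))
E
```

```text
-0.051 -0.0518 [-5.2 -0.5  3. ] 8.36
-0.0495 -0.05 [-4.   0.3  1.8] 8.61
-0.048 -0.0479 [-3.  -1.1 -1.8] 8.86
-0.0465 -0.0458 [-0.3 -0.2 -0.6] 9.11
-0.045 -0.0443 [-0.4 -1.   0.5] 9.36
-0.0435 -0.0432 [-0.3  0.5  0.3] 9.61
-0.042 -0.0419 [ 0.3  0.2 -0.6] 9.86
-0.0405 -0.0404 [-0.2  0.2 -0.1] 10.11
-0.039 -0.0389 [ 0.4 -0.5 -0.4] 10.36
-0.0375 -0.0374 [-0.8 -0.7 -0.9] 10.61
-0.036 -0.0359 [ 0.2 -0.6 -1.7] 10.86
-0.0345 -0.0349 [-2.6  0.3  2.1] 11.11
[]
```

View pics/s3.png

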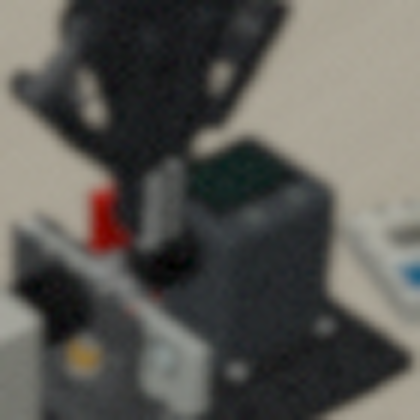

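View pics/t3.png

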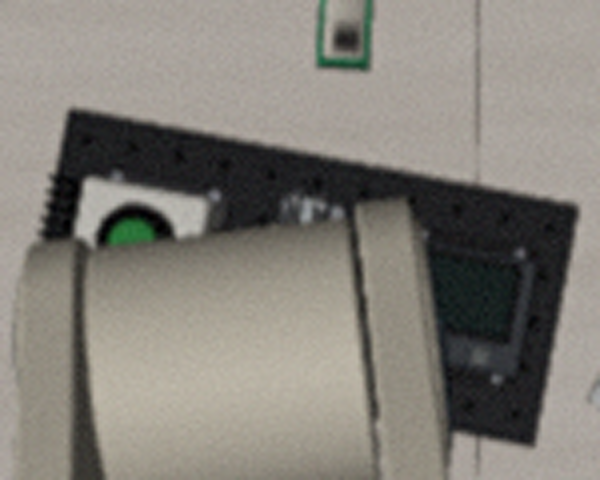

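The first snap came near -0.046, and contact resumed at -0.035, exactly 18 mm on; the scene crop shows the paddle at (105,215), moved ahead, still against the fingers. On to the second click.

Run:
```python
from h import *
push(-.033,-.0165,.0015)
```

```text
-0.033 -0.0337 [-5.5  0.2  2.6] 11.46
-0.0315 -0.0319 [-4.3  0.6  1.1] 11.71
-0.03 -0.0299 [-2.3 -1.3 -0.5] 11.96
-0.0285 -0.0278 [-0.3 -0.  -0.4] 12.21
-0.027 -0.0263 [-0.4 -0.  -1.1] 12.46
-0.0255 -0.0253 [-0.2 -0.3  1.1] 12.71
-0.024 -0.0239 [-0.   0.4  0.2] 12.96
-0.0225 -0.0224 [-0.9 -0.6 -0. ] 13.21
-0.021 -0.0209 [-0.6 -0.6 -0.3] 13.46
-0.0195 -0.0194 [-0.4 -0.5 -1.1] 13.71
-0.018 -0.0179 [ 0.  -0.8 -0.4] 13.96
-0.0165 -0.0169 [-2.8  0.4  2.5] 14.21
```

Identical signature: second click, with contact again at -0.017. For the third I push only to -0.006, past its crest and well short of the next contact at about +0.001, then back off, rise and look.

Run:
```python
from h import *
push(-.015,-.006,.0015)
bot.servo_line(W(-.04,0,.142),velocity=.08)
bot.servo_line(W(-.04,0,.25),velocity=.15)
d=snap("scene","s4",(225,170,350,280),5)
for j,n in((54,'3rd'),(36,'2nd'),(72,'4th')):print(n,proj(d,W(-.036+j/1000,0,.127)))
print(blobs(d["frame"],'r',(225,190,350,290)),get_obs()["time_s"])
```

```text
-0.015 -0.0158 [-4.7  0.3  3.4] 14.46
-0.0135 -0.0141 [-5.2  0.1  1.2] 14.71
-0.012 -0.012 [-1.9  0.2 -1.2] 14.96
-0.0105 -0.0099 [-0.6 -0.  -0.2] 15.21
-0.009 -0.0083 [ 0.2 -0.5 -0.3] 15.46
-0.0075 -0.0072 [-0.6 -0.2  0.3] 15.71
-0.006 -0.0059 [ 0.  -0.1  1.2] 15.96
3rd [284.94987409 217.94669013]
2nd [289.54206155 221.26069178]
4th [280.4595956  214.70623219]
[(62, [284.8, 218.6], [282, 214, 7, 11])] 17.45
```

View pics/s4.png

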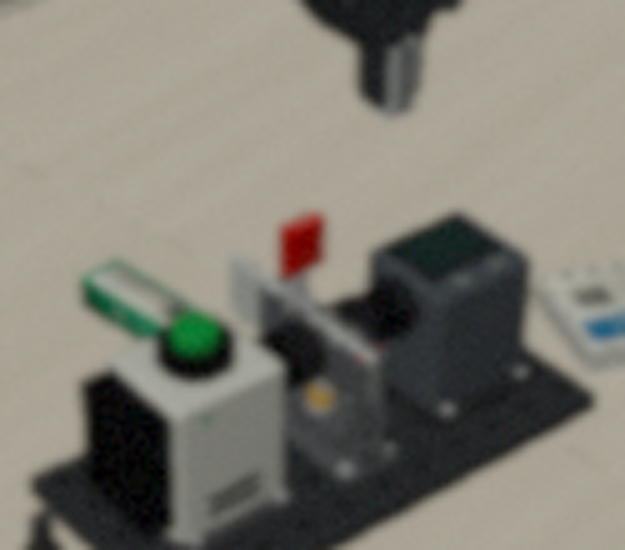

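The third click is confirmed: red centroid at (284.8,218.6) against (284.9,217.9) predicted for the third, and (280.5,214.7) for the fourth. The lever now stands free. Next, the button.

Run:
```python
from h import *
bot.servo_line(W(0,.078,.25),velocity=.15)
bot.servo_line(W(0,.078,.150),velocity=.1)
bot.dwell(.2);f0=fx()[2]
for z in np.arange(.147,.128,-.001):
    bot.servo_line(W(0,.078,z),velocity=.03)
    o=get_obs();f=np.array(fx(o));print(round(z,4),round(o["position"][2],4),np.round(f,1),round(o["time_s"],2))
    if f[2]-f0>14:break
bot.dwell(.3);o=get_obs();print(round(o["position"][2],4),np.round(fx(o),1))
snap("scene","s5",(225,170,350,280),5)
```

```text
0.147 0.1468 [ 0.6 -0.2  0.7] 19.78
0.146 0.1459 [0.2 0.5 0.2] 20.03
0.145 0.1449 [-0.8 -0.  -0.4] 20.28
0.144 0.1439 [-0.6  0.7 -0.5] 20.53
0.143 0.1429 [-0.1 -0.1 -0.2] 20.78
0.142 0.1421 [ 0.5 -0.2  1.1] 21.03
0.141 0.1411 [ 0.5 -0.7  3. ] 21.28
0.14 0.1401 [1.3 0.3 3.3] 21.53
0.139 0.1391 [ 0.1 -0.3  3.4] 21.78
0.138 0.138 [ 0.1 -0.5  4.6] 22.03
0.137 0.1371 [0.3 0.5 4.6] 22.28
0.136 0.1369 [-2.5 -2.4 15.6] 22.53
0.1369 [-1.8 -1.1 14.7]
```

View pics/s5.png

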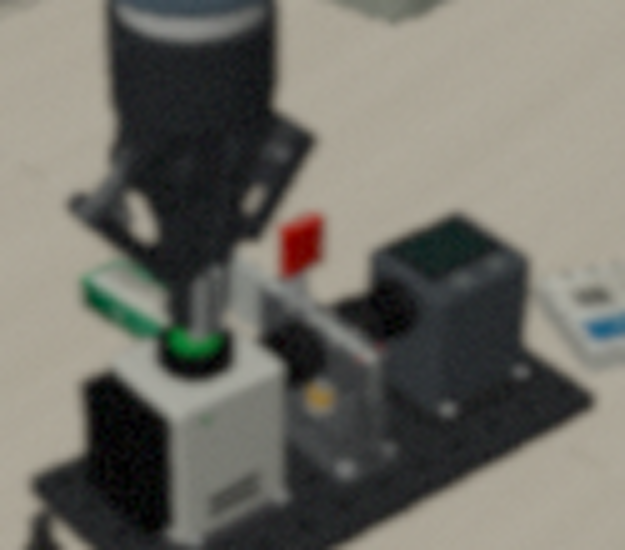

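The spring rose to about 4.6 N, then hit a hard stop after 5.1 mm of travel, so the button is fully down. The picture shows the fingertip squarely on the cap and the lever unmoved at (302,245). Releasing, backing away and checking.

Run:
```python
from h import *
bot.servo_line(W(0,.078,.160),velocity=.04)
bot.servo_line(W(0,.078,.27),velocity=.15)
bot.reach([.25,-.40,.30],get_obs()["orientation"])
bot.dwell(.3)
d=snap("scene","s6",(205,170,385,305),4);t=snap("top","t6")
print(blobs(d["frame"],'r',(225,190,350,290)),blobs(d["frame"],'g',(256,190,350,290)),blobs(t["frame"],'r',(195,185,345,285)))
for j in(36,54,72):print(j,proj(t,W(-.036+j/1000,0,.142)))
a=cv2.imread("pics/top0.png").astype(int);b=cv2.imread("pics/t6.png").astype(int)
for n,(x0,y0,x1,y1) in dict(tissue=(338,232,408,294),dropper=(168,220,194,242),slides=(268,138,296,188)).items():
    print(n,np.abs(a-b)[y0:y1,x0:x1].mean().round(2))
o=get_obs();print(o["time_s"],np.round(fx(o),1))
```

```text
[(62, [284.8, 218.6], [282, 214, 7, 11])] [(72, [263.2, 236.7], [258, 233, 11, 9]), (1, [256.0, 236.0], [256, 236, 1, 1])] [(54, [269.1, 223.7], [263, 221, 13, 7])]
36 [267.82645602 233.40372048]
54 [269.63944516 223.99925291]
72 [271.44914245 214.61186106]
tissue 2.94
dropper 3.5
slides 2.92
27.05 [ 1.3 -0.3  0.6]
```

View pics/s6.png

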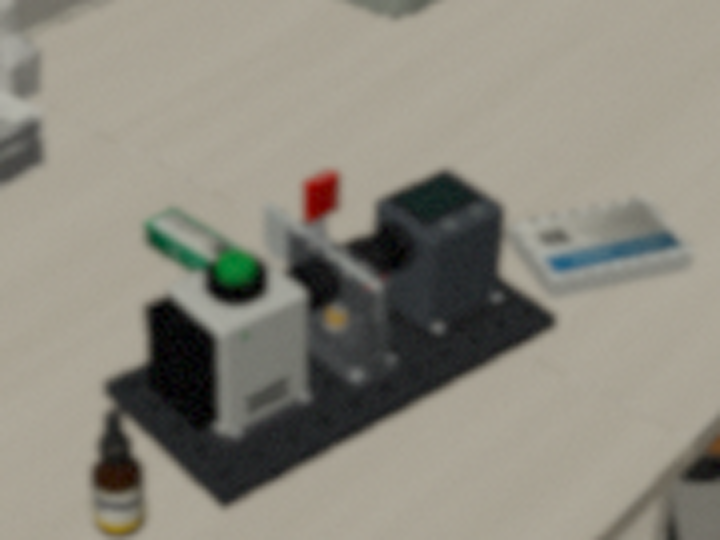

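View pics/t6.png

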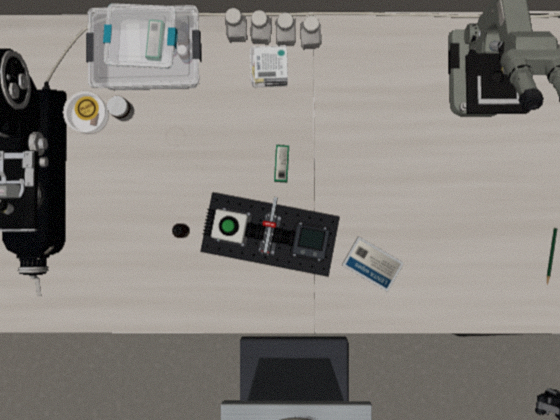

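The top view has the paddle at (269.1,223.7), against (269.6,224.0) predicted for the third click. The button is back up at (263.2,236.7) in the scene view, as at the start. Tissue, dropper and carton are where they were, and the arm is clear.

```bash
python3 -c "
from workcell import hand_in
hand_in()"
```

```text
the job is handed in; nothing more can be done
```

The lever is resting by itself in the third click, and the green button was then pressed fully down and let up again. I handed the job in at about 27 s of robot time.

- **Lever:** I pushed it with closed fingertips in 1.5 mm steps and felt three matching rises and fades, peaking near 5 N. The fingers stopped about 7 mm short of where they would have met the paddle again. After backing off, both cameras put the paddle within 1 px of the third click. The fourth place would be about 6 px away in the scene view and 9 px in the top view.
- **Button:** The force rose to 4.6 N, then met a hard stop at about 5.1 mm of travel, with 15 N on it there. After release, the cap was back at its starting position in the camera image.
- **Surroundings:** The tissue, dropper and slide carton look unmoved; before-and-after image differences were only noise. The arm was well clear when I handed in.
- **Disagreement:** My two-view height for the button came out about 10 mm low (115 mm against 125 mm). The scene camera saw only the side of the cap. I used the top view and board pose instead, and the contact height agreed with 125 mm.

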